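# Lock a microscope stage for transport

## Robot

A 6-joint arm with a two-finger parallel gripper is mounted at the origin on the work surface. World frame = base frame: x ahead of the robot, y to its left, z up, the work surface at z = 0. Lengths are in mm, angles in rad, forces in N, time in s.
With the tool pointing down it reaches from about 250 to 775 mm from the base axis. Payload 4 kg.
Tool frame: the origin (TCP) lies midway between the tips of the shut fingers; the grasp point (between the pads) lies 19 mm behind it; z points along the fingers, y is the line along which they close (so a half turn about z gives the same grasp; the last joint's range is limited). The gripper opens to 85 mm and grips with 20 to 120 N. Pads are 22 mm wide; open, the fingers measure 114 mm over their backs; the gripper's body (76 mm by 85 mm) begins 54 mm behind the grasp point. The pads swing forward as they close: fully open they stand 13 mm farther back than shut.
Start: joints at [-1.261, 0.087, 1.371, -0, 1.684, -0.103], TCP at [220.645, -503.819, 231.341] pointing down, gripper open.
Joint ranges: [-3.1, 3.1], [-0.76, 2.03], [0.27, 2.55], [-1.08, 4.22], [0.17, 2.65], [-2.57, 2.57]. Speed limits (rad/s): [2.79, 2.79, 3.14, 3.14, 3.14, 3.14].

## Interface

Orientations are given as a unit quaternion [w, x, y, z].
In Python, from plant import get_obs, snapshot, camera_info, job_done gives the robot as it stands.
- The arm moves only by the tool carry_out, never from a script. Its argument "targets" is a list of rows, each a list of 6 numbers: the shift along the world's x, y, z normalised to -1 to 1, where 1 is 0.15 m, then the turn, a rotation vector about the world's x, y, z normalised to -1 to 1, where 1 is pi/4 rad. A call has 1 to 8 rows; each row is the pose to reach, as a shift and turn from the pose commanded when the call began; what a row does not reach only later rows make up. A row lasts 1/8 s, in which the tool goes at most 62.5 mm and 10.7 degrees, less where a joint would pass 70% of its speed; a pose out of reach is approached as far as the arm can. A call with a number of a shift or a turn outside -1 to 1 is refused whole. A call with a gripper value outside its range is refused whole. "gripper" is the opening, from -1 (shut) to 1 (fully open), set as the call begins (left out, the last holds). The fingers move at their own pace and stop on an object; the grip force is fixed at half the most. Time passes only in rows, so rows that repeat a pose let the fingers close. It gives the time, the measured TCP pose, the force, the opening and the grip force at its end, in the units of the state.
- get_obs(): the state, without advancing time (a new reading comes with each control period).
- snapshot(name): name is "scene" or "top" or "wrist"; returns the picture (384x512x3 uint8, red, green, blue); there is no depth.
- camera_info(name): a dict with "mtx" (3x3 intrinsics, pixels), "rvec" (rotation vector, rad) and "tvec" (3), from world to camera coordinates, as OpenCV has them. Camera axes: x right, y down, z forward; pixel columns grow to the right and rows downward; lengths in mm; the calibration is good to about 2 mm. A picture is of the moment at which its call begins: read the wrist's pose just before it. camera_info takes no time and is no camera call; for the wrist camera it gives the pose at the moment of the call.
- job_done(): hands the job in; it is judged then, once.
The state is a dict: "time": time; "joint_positions": joint angles; "joint_vel": joint speeds; "joint_efforts": joint torques, N m; "position": TCP position; "eef_rot": TCP orientation; "wrist_force": force on the tool from outside, world axes, zero at the start; "ft_torque": the same for the moment, N m; "gripper_width": opening from 0.0 (shut) to 1.0 (fully open); "gripper_force": force on a finger pad.
Only numpy, scipy, OpenCV 4.12 (cv2) and the standard library are available. Lean on these libraries where they do the work, as an engineer would, in place of code of your own. Each camera call takes 0.05 s, during which the arm holds its last target. There are 200 camera calls.

## Task

Lock the microscope stage for transport: take the pin with the tall round head out of the rack and stand it in the hole of the bridge, then push the sprung carriage gently by its upright tab, in under the bridge, until the pin drops into the hole hidden in the carriage; do not go on forcing the carriage against the pin once it catches. Leave the pin fully home, with its head down on the bridge, and let go of everything. The other two pins stay in the rack, and the oil bottle and the objective stay standing.

Things in the scene. Friction and masses are not known exactly. Their poses are not given: they have to be found in the camera images.
- pin: The locking pin, plain steel, 66 mm long, about 60 g: a shank of 8 mm diameter and 40 mm length with a chamfered tip, below a straight-sided round head of 20 mm diameter and 26 mm height. Origin at the tip, z up along the pin (head from 40 to 66 mm). It starts standing in one of the rack's holes, tip 8 mm above the bench, leaning up to about 4 degrees.
- pin_tip (a point): The tip of the locking pin (its lower end), the same point as the pin's origin.
- square_pin: A pin like it with a square head, 20 x 20 x 26 mm, standing in another hole of the rack; origin at its tip. Leave it in the rack.
- disc_pin: A pin like it with a broad flat disc head, 34 mm diameter and 10 mm high, standing in another hole of the rack; origin at its tip. Leave it in the rack.
- rack: Fixed black plastic block, 170 (x) x 56 (y) x 35 (z) mm, with three 10 mm holes, 27 mm deep, in a row along its x at -55, 0 and +55 mm. Which pin stands in which hole varies. Origin at the centre of its underside.
- stage: Fixed microscope stage on the bench: dark base 150 (x) x 270 (y) x 16 (z) mm, with two aluminium rails along y, 18 mm wide, at x = -64 and +64 mm, tops at z = 36 mm. Origin at the centre of its underside. The carriage slides between the rails along the stage's +y.
- bridge: Fixed grey-painted bar that bridges the rails over the carriage: 146 (x) x 44 (y) x 24 (z) mm, axes as the stage's. Underside 36 mm, top 60 mm above the bench, 2 mm clear above the carriage. Its place along the rails varies. Origin at the centre of its underside.
- guide (a point): Mouth of the bridge's vertical through hole, centre, on its top face 60 mm above the bench; z up. 9.8 mm diameter, 24 mm deep; the carriage is below. A pin standing on the carriage's solid top has its tip 26 mm below the mouth and its head 14 mm proud of the bridge; fully home, its tip is 40 mm below and its head rests on the bridge.
- carriage: Aluminium plate 106 x 170 x 16 mm between the rails, top 34 mm above the bench; origin: centre of its underside, axes as the stage's. Slides up to 55 mm to the stage's +y; a spring (1.5 to 4.5 N) returns it. A 10.6 mm through hole on its centre line, place along y not given, comes under the guide hole after 20 to 40 mm. Pushed at 20 mm/s or less, the pin drops 14 mm into it and blocks it.
- tab (a point): Centre of the top edge of the carriage's upright push tab: a plate 40 (x) x 12 (y) mm, its top 83 mm above the bench, standing 50 mm high out of the carriage near its -y end (72 mm from the carriage's middle). Push its -y face towards the stage's +y.
- oil_bottle: Small brown bottle, 32 mm diameter, 62 mm high, standing on the bench beyond the stage; origin at the centre of its underside.
- objective: Steel microscope objective, 34 mm diameter, 52 mm high, standing on the bench between the rack and the oil bottle; origin at the centre of its underside.
Mind the look-alikes: they are no part of the job. What is shaped like the pin but orange, turquoise or yellow is not meant.

How it is judged (in metres and radians):
On the way:
1. the locking pin stands in the bridge's guide hole, its tip at least 15 mm below the mouth (z of pin_tip in the frame of guide below -0.015 m and horizontal distance between pin_tip and guide below 0.005 m and angle between pin's own z axis and vertical below 0.15 rad), for 0.1 s.
At the end, for the whole second after the job is handed in: The locking pin is in the guide hole and through into the carriage's hole: its tip more than 36.5 mm below the guide hole's mouth (40 mm is fully home), within 5 mm of the hole's centre sideways, within 0.15 rad of upright, at rest, and the carriage is held more than 15 mm from where it started (z of pin_tip in the frame of guide below -0.0365 m and horizontal distance between pin_tip and guide below 0.005 m and angle between pin's own z axis and vertical below 0.15 rad and linear speed of pin below 0.02 m/s and distance of carriage from where it was at the start of the episode above 0.015 m); the robot touches nothing.
It fails at once if the carriage is forced against the pin (more than 40 N between them) (contact force between pin and carriage above 40 N).
It fails at once if another pin leaves its place in the rack (moved more than 20 mm) (distance of any of square_pin, disc_pin from where it was at the start of the episode above 0.02 m).
It fails at once if the oil bottle or the objective is knocked over (angle between any of oil_bottle, objective's own z axis and vertical above 0.6 rad).
It also fails if it takes over 61 s, if anything falls off the work surface, if the arm or the gripper's body presses on something with over 40 N, if the wrist force passes 120 N, or if a joint passes its speed limit or range.

## Working session

There is one attempt and no reset: what is moved stays moved. The work goes in short steps, Python scripts to look and compute and a tool call to move; the robot and the scene stay as the last step left them, time stands still between calls to the robot, and variables do not carry over. Pictures are saved under pics/ and viewed, at most 10 in all, crops included, and the job is handed in when it is done.

Besides the shell and the picture viewer there is one more tool, called after "Call:" as a command line: name --pt "numbers of a row" for each row, then --argument value for the rest. carry_out: Moves the arm, as the interface text tells. Scaled input: -1 to 1 covers 0.15 m each way for a shift and pi/4 rad each way for a turn. Its arguments: {"type":"object","properties":{"targets":{"type":"array","items":{"type":"array","items":{"type":"number"}}},"gripper":{"type":"number"}},"required":["targets"]}

```bash
ls; mkdir -p pics
python3 - <<'E'
from plant import *
import cv2, numpy as np
print(get_obs())
for n in("scene","top"):
    cv2.imwrite(f"pics/{n}0.png",snapshot(n)[:,:,::-1]); c=camera_info(n); R=cv2.Rodrigues(np.array(c["rvec"],float))[0]; print(n,c, (-R.T@np.array(c["tvec"]).ravel()).round())
a=cv2.imread("pics/scene0.png")
E
```

```text
pics
{'time': 0.0, 'joint_positions': array([-1.26107325e+00,  8.79647576e-02,  1.37230929e+00,  2.39660415e-05,
        1.68360620e+00, -1.03067783e-01]), 'joint_vel': array([-0.0008629 , -0.00062107, -0.00050242, -0.00039159, -0.00097674,
       -0.00085728]), 'joint_efforts': array([-5.78822091e-04, -3.51871848e+01, -3.13274038e+01, -2.89398140e-04,
        1.09106622e-02,  7.05213637e-06]), 'position': array([ 220.50284542, -503.29958584,  230.10588593]), 'eef_rot': array([-1.13892425e-03,  9.78775054e-01,  2.04934344e-01, -1.06130731e-04]), 'wrist_force': array([ 0.11167073,  0.21482257, -0.68636442]), 'ft_torque': array([-0.05345896,  0.01631968, -0.02698975]), 'gripper_force': 0.0, 'gripper_width': 0.9970947299527284}
scene {'mtx': array([[399.51243864,   0.        , 255.14460994],
       [  0.        , 399.51243864, 185.51855356],
       [  0.        ,   0.        ,   1.        ]]), 'rvec': array([ 1.02915524,  2.4170397 , -1.02570229]), 'tvec': array([ 352.37474535, -276.48148972, 1211.01589271])} [1021.  474.  633.]
top {'mtx': array([[389.85989489,   0.        , 258.19830386],
       [  0.        , 389.85989489, 190.97369254],
       [  0.        ,   0.        ,   1.        ]]), 'rvec': array([ 2.13271199, -2.09299675,  0.2162414 ]), 'tvec': array([ 64.55230219, 625.85205883, 855.29741987])} [437.  74. 965.]
```

View pics/scene0.png

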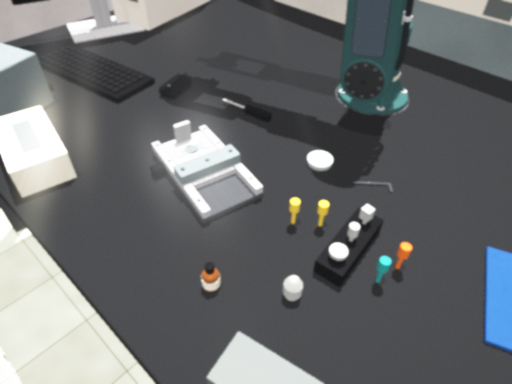

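View pics/top0.png

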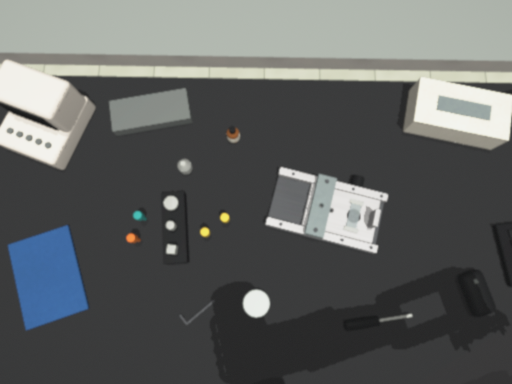

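Top picture: the rack shows three heads, disc (171,203), round (170,226) and square (172,249). The look-alikes are turquoise (138,215), orange (131,238) and two yellow (205,232), (225,217). The bridge is at (321,205) and the tab at (374,215). In the scene picture the rack heads are square (367,212), round (354,230) and disc (338,251). I choose the middle round steel head and will check it in a close crop.

```bash
cat > h.py <<'E'
from plant import *
import cv2, numpy as np
from scipy.spatial.transform import Rotation as Ro
def cam(n):
    c=camera_info(n); R=cv2.Rodrigues(np.array(c["rvec"],float))[0]; t=np.array(c["tvec"],float).ravel()
    return np.array(c["mtx"]),R,t
def ray(c,uv):
    K,R,t=c; d=R.T@np.linalg.inv(K)@np.array([*uv,1.]); return -R.T@t,d/np.linalg.norm(d)
def plane(c,uv,z):
    o,d=ray(c,uv); return o+d*(z-o[2])/d[2]
def tri(obs):
    A=np.zeros((3,3));b=np.zeros(3)
    for c,uv in obs:
        o,d=ray(c,uv);P=np.eye(3)-np.outer(d,d);A+=P;b+=P@o
    X=np.linalg.solve(A,b)
    return X,[round(float(np.linalg.norm(np.cross(X-ray(c,uv)[0],ray(c,uv)[1]))),1) for c,uv in obs]
def proj(c,X):
    K,R,t=c; p=K@(R@np.array(X,float)+t); return p[:2]/p[2]
E
python3 - <<'E'
from h import *
S,T=cam("scene"),cam("top")
for n,s,t in[("round",(354,228),(170,226)),("square",(367,211),(172,249)),("disc",(338,250),(171,203)),("tab",(182,124),(374,215)),("bottle",(210,267),(232,131)),("obj",(292,281),(185,166))]:
    X,e=tri([(S,s),(T,t)]); print(n,X.round(),e)
for uv in[(321,205),(331,210)]: print(plane(T,uv,60).round(1))
for uv in[(282,169),(387,187),(372,250),(268,227)]: print(plane(T,uv,36).round(1))
s=cv2.imread("pics/scene0.png")[195:290,300:410]; t=cv2.imread("pics/top0.png")[185:275,110:240]
cv2.imwrite("pics/crop0.png",np.hstack([cv2.resize(s,(400,400),interpolation=2),cv2.resize(t,(400,400),interpolation=2)]))
W=cam("wrist"); R0=Ro.from_quat(np.roll(get_obs()["eef_rot"],-1)).as_matrix()
print("tool axes",R0.round(2).tolist(),"cam in tool",(R0.T@(ray(W,(0,0))[0]-get_obs()["position"])).round(1),"cam z tool",(R0.T@W[1].T).round(2).tolist(),W[0][0,0])
E
```

```text
round [538. 279.  63.] [0.1, 0.1]
square [485. 272.  63.] [1.2, 1.2]
disc [594. 283.  52.] [0.5, 0.5]
tab [ 569. -188.   83.] [1.5, 1.5]
bottle [778. 144.  50.] [0.2, 0.2]
obj [691. 259.  33.] [0.1, 0.1]
[594.5 -72.1  60. ]
[583.1 -95.4  60. ]
[686.8  18.8  36. ]
[ 646.3 -237.5   36. ]
[ 493.3 -194.7   36. ]
[543.   51.4  36. ]
tool axes [[0.92, 0.4, -0.0], [0.4, -0.92, 0.0], [0.0, -0.0, -1.0]] cam in tool [  72.2    0.4 -141.4] cam z tool [[0.0, -0.96, -0.28], [1.0, 0.0, 0.0], [-0.0, -0.28, 0.96]] 284.2247175996954
```

View pics/crop0.png

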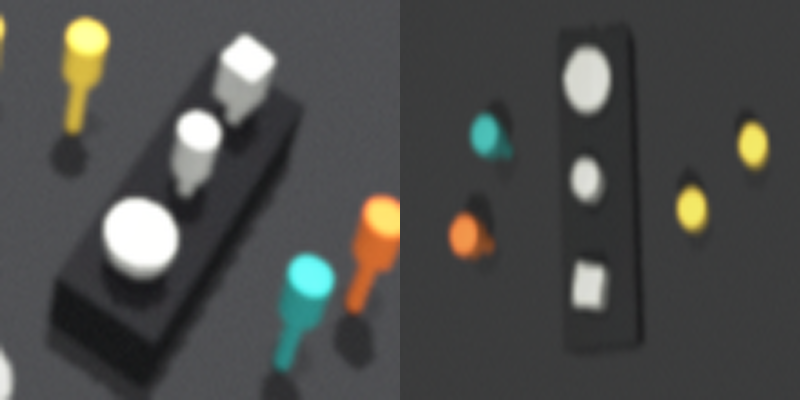

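The crop confirms it: in both views the middle steel pin has the tall, straight-sided round head. The square and disc pins are at the ends of the rack. I go over the bridge first, to measure with the wrist camera on the way.

Call:
carry_out --pt "0.9 1 0 0 0 -0.39" --pt "0.9 1 0 0 0 -0.39" --pt "0.9 1 0 0 0 -0.39" --pt "0.9 1 0 0 0 -0.39" --gripper 1

```text
time: 0.6
position: [357.3, -351.1, 231.0]
eef_rot: [-0.0, 0.998, 0.055, 0.0]
wrist_force: [-0.5, 0.5, -0.2]
gripper_width: 1.001
gripper_force: 0.0
```

Call:
carry_out --pt "0.9 1 0 0 0 0" --pt "0.9 1 0 0 0 0" --pt "0.9 1 0 0 0 0" --pt "0.9 1 0 0 0 0"

```text
time: 1.1
position: [492.0, -201.6, 230.6]
eef_rot: [-0.0, 0.998, 0.055, -0.0]
wrist_force: [-0.3, -0.3, 0.3]
gripper_width: 1.003
gripper_force: 0.0
```

Call:
carry_out --pt "0.6 0.7 0 0 0 0" --pt "0.6 0.7 0 0 0 0" --pt "0.6 0.7 0 0 0 0" --pt "0.6 0.7 0 0 0 0" --pt "0.6 0.7 0 0 0 0"

```text
time: 1.72
position: [579.8, -100.7, 231.3]
eef_rot: [0.0, 0.999, 0.052, -0.0]
wrist_force: [0.1, -0.3, 0.4]
gripper_width: 0.997
gripper_force: 0.0
```

Run:
```python
from h import *
W=cam("wrist"); im=snapshot("wrist")[:,:,::-1]; cv2.imwrite("pics/w1.png",im); np.savez("pics/w1.npz",K=W[0],R=W[1],t=W[2])
o=get_obs(); print(o["time"],o["position"].round(1),o["eef_rot"].round(4))
```

```text
1.775 [ 579.8 -100.7  231.5] [ 4.000e-04  9.987e-01  5.190e-02 -2.000e-04]
```

View pics/w1.png

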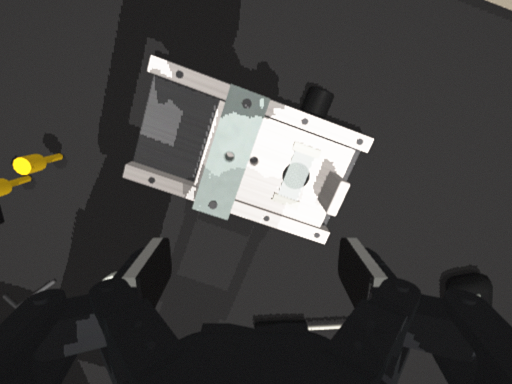

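The wrist picture shows the guide hole at (229,156), between the two bridge screws (246,103) and (213,205). The dark dot at (254,161) is probably the carriage hole, and the tab is at (338,198). I take a second view from another place, then go on to the rack.

Call:
carry_out --pt "-0.3 0.6 -0.2 0 0 0" --pt "-0.3 0.6 -0.2 0 0 0" --pt "-0.3 0.6 -0.2 0 0 0" --pt "-0.3 0.6 -0.2 0 0 0"

```text
time: 2.28
position: [535.7, -10.1, 202.1]
eef_rot: [0.001, 0.999, 0.052, 0.001]
wrist_force: [0.1, 0.3, -0.5]
gripper_width: 0.998
gripper_force: 0.0
```

```bash
cat >> h.py <<'E'
def save(k):
    W=cam("wrist"); im=snapshot("wrist")[:,:,::-1].copy(); cv2.imwrite(f"pics/{k}.png",im); np.savez(f"pics/{k}.npz",K=W[0],R=W[1],t=W[2]); return W,im
def load(k):
    d=np.load(f"pics/{k}.npz"); return (d["K"],d["R"],d["t"]),cv2.imread(f"pics/{k}.png")
def dark(im,uv,r=6):  # darkness-weighted centroid around a pixel
    for _ in range(4):
        x0,y0=int(round(uv[0]))-r,int(round(uv[1]))-r
        g=im[y0:y0+2*r+1,x0:x0+2*r+1].mean(2); w=np.clip(np.median(g)-15-g,0,None)
        y,x=np.mgrid[0:2*r+1,0:2*r+1]; uv=((w*x).sum()/w.sum()+x0,(w*y).sum()/w.sum()+y0)
    return uv
E
python3 - <<'E'
from h import *
a,ia=load("w1"); b,ib=save("w2"); o=get_obs();print(o["time"],o["position"].round(1))
for n,uv,z in[("guide",(229,156),60),("s1",(246,103),60),("s2",(213,205),60),("car",(254,161),34)]:
    u=dark(ia,uv); P=plane(a,u,z); v=proj(b,P); print(n,np.round(u,1),P.round(1),v.round(1),end=" ")
    v=dark(ib,v); X,e=tri([(a,u),(b,v)]); print(np.round(v,1),plane(b,v,z).round(1),X.round(1),e)
cv2.imwrite("pics/w2c.png",cv2.resize(ib[0:384],(512,384)))
E
```

```text
2.325 [536.1 -10.3 202.2]
guide [228.4 157.6] [594.6 -71.   60. ] [321.8 128.4] [322.8 127. ] [596.  -71.7  60. ] [595.7 -71.1  63.5] [0.5, 0.5]
s1 [246.4 102.6] [654.8 -85.1  60. ] [348.3  63.7] [345.9  64.4] [653.9 -83.1  60. ] [654.9 -85.   53.6] [0.1, 0.1]
s2 [212.4 204.2] [538.2 -56.9  60. ] [298.9 182.4] [298.4 182.3] [538.2 -56.4  60. ] [537.8 -56.7  58.5] [0.1, 0.1]
car [253.5 160.4] [589.7 -99.5  34. ] [341.7 134.1] [343.4 135.3] [ 588.7 -101.6   34. ] [589.8 -99.7  38.7] [0.8, 0.8]
```

Call:
carry_out --pt "-0.2 0.9 0 0 0 0" --pt "-0.2 0.9 0 0 0 0" --pt "-0.2 0.9 0 0 0 0"

```text
time: 2.7
position: [505.8, 127.9, 202.1]
eef_rot: [-0.0, 0.999, 0.054, 0.001]
wrist_force: [0.3, -1.0, 0.0]
gripper_width: 1.002
gripper_force: 0.0
```

Call:
carry_out --pt "0 0.7 -0.2 0 0 0" --pt "0 0.7 -0.2 0 0 0" --pt "0 0.7 -0.2 0 0 0" --pt "0 0.7 -0.2 0 0 0"

```text
time: 3.2
position: [506.7, 229.8, 171.6]
eef_rot: [0.001, 0.999, 0.052, 0.0]
wrist_force: [0.5, -0.1, 0.3]
gripper_width: 0.998
gripper_force: 0.0
```

Run:
```python
from h import *
save("w3"); o=get_obs();print(o["time"],o["position"].round(1))
```

```text
3.25 [506.8 229.6 171.9]
```

Call:
carry_out --pt "0 0.3 0 0 0 0" --pt "0 0.3 0 0 0 0" --pt "0 0.3 0 0 0 0"

```text
time: 3.62
position: [506.3, 274.8, 171.8]
eef_rot: [0.0, 0.999, 0.052, 0.0]
wrist_force: [-1.4, -0.8, -0.6]
gripper_width: 1.001
gripper_force: 0.0
```

Run:
```python
from h import *
save("w4"); o=get_obs();print(o["time"],o["position"].round(1))
a=cv2.imread("pics/w3.png");b=cv2.imread("pics/w4.png")
cv2.imwrite("pics/w34.png",np.hstack([cv2.resize(a,(400,300)),cv2.resize(b,(400,300))]))
from h import *
for k in("w3","w4"):
    c,i=load(k); print(proj(c,[538,279,74]),proj(c,[538,279,48]),proj(c,[485,272,74]),proj(c,[594,283,58]))
```

```text
3.675 [506.2 274.7 171.8]
[199.33781059 151.13950041] [204.47493458 146.95890562] [204.05877407 210.74049456] [201.56555244  81.68805856]
[252.56148178 156.29908033] [252.68476322 151.66634849] [254.13467768 215.23752054] [254.86728765  87.31616115]
```

View pics/w34.png

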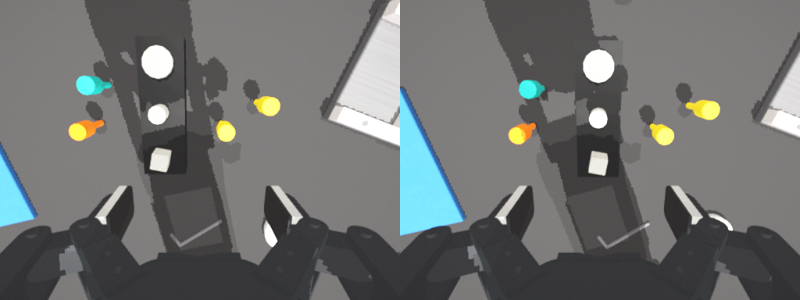

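The left and right halves show the rack from two places. The round head is at about (200,147) and (253,150) in full-picture pixels, with the square head below it and the disc above. The fingers are well clear of the yellow, turquoise and orange pins.

Run:
```python
from h import *
ob=[];
for k,uv in(("w3",(200,148)),("w4",(253,151))):
    c,i=load(k); g=i.min(2)
    for th in(140,225):
        n,l,s,m=cv2.connectedComponentsWithStats((g>th).astype(np.uint8)); j=l[uv[1],uv[0]]
        print(k,th,s[j],m[j].round(1), plane(c,m[j],74).round(1) if th==225 else plane(c,m[j],64).round(1))
        if th==225: top=m[j]
    print(g[140:162,uv[0]][::2])
    ob.append((c,top))
X,e=tri(ob);print(X.round(1),e)
```

```text
w3 140 [189 133  28  27 566] [202.  145.8] [541.2 278.7  64. ]
w3 225 [190 135  24  24 434] [200.6 146.9] [541.7 278.1  74. ]
[254 253 253 252 255 255 255 255 255 255  96]
w4 140 [242 138  24  27 503] [253.4 150.9] [541.1 278.7  64. ]
w4 225 [242 140  23  24 429] [253.3 151.8] [541.8 278.8  74. ]
[227 255 254 255 255 255 255 255 255 255 255]
[541.2 278.7  70.3] [0.1, 0.1]
```

Call:
carry_out --pt "0.235 0.025 -0.3 0 0 0" --pt "0.235 0.025 -0.5 0 0 0" --pt "0.235 0.025 -0.7 0 0 0" --pt "0.235 0.025 -0.86 0 0 0" --pt "0.235 0.025 -0.86 0 0 0" --pt "0.235 0.025 -0.86 0 0 0"

```text
time: 4.42
position: [541.9, 279.5, 43.7]
eef_rot: [-0.0, 0.999, 0.053, 0.001]
wrist_force: [-0.0, -0.3, -0.8]
gripper_width: 1.001
gripper_force: 0.0
```

Call:
carry_out --pt "0 0 0 0 0 0" --pt "0 0 0 0 0 0" --pt "0 0 0 0 0 0" --pt "0 0 0 0 0 0" --pt "0 0 0 0 0 0" --pt "0 0 0 0 0 0" --pt "0 0 0 0 0 0" --pt "0 0 0 0 0 0" --gripper -1

```text
time: 5.42
position: [541.1, 280.0, 42.7]
eef_rot: [-0.0, 0.999, 0.053, 0.0]
wrist_force: [-0.3, -1.0, 3.2]
gripper_width: 0.215
gripper_force: 58.5
```

Call:
carry_out --pt "0 0 0.2 0 0 0" --pt "0 0 0.4 0 0 0" --pt "0 0 0.7 0 0 0" --pt "0 0 0.9 0 0 0" --pt "0 -0.3 0.9 0 0 0" --pt "0 -0.7 0.9 0 0 0" --pt "0.05 -1 0.9 0 0 0" --pt "0.1 -1 0.9 0 0 0"

```text
time: 6.42
position: [555.8, 127.0, 176.5]
eef_rot: [0.0, 0.999, 0.051, -0.001]
wrist_force: [-0.3, 0.1, -1.6]
gripper_width: 0.215
gripper_force: 59.0
```

Call:
carry_out --pt "0.1 -0.4 0 0 0 0" --pt "0.2 -0.8 0 0 0 0" --pt "0.26 -1 0 0 0 0" --pt "0.26 -1 0 0 0 0" --pt "0.26 -1 0 0 0 0"

```text
time: 7.05
position: [594.8, -18.7, 176.6]
eef_rot: [-0.001, 0.999, 0.054, -0.001]
wrist_force: [-0.1, -0.9, -1.2]
gripper_width: 0.214
gripper_force: 59.1
```

Run:
```python
from h import *
c,i=save("w5"); o=get_obs(); p=o["position"]; print(o["time"],p.round(1),o["eef_rot"].round(4),o["gripper_width"])
for d in(54-19-54+0,):pass
for dz in(-32,-6,34.0): print(dz,proj(c,p+[0,0,-dz]).round(1))
x,y=proj(c,p).astype(int); cv2.imwrite("pics/w5c.png",cv2.resize(i[max(0,y-130):y+70,x-130:x+130],None,fx=3,fy=3)); print(x-130,max(0,y-130))
```

```text
7.1 [594.7 -18.4 176.8] [-5.000e-04  9.985e-01  5.410e-02 -4.000e-04] 0.2169520658346354
-32 [252.5 277.9]
-6 [252.8 249.4]
34.0 [253.2 220.3]
122 114
```

View pics/w5c.png

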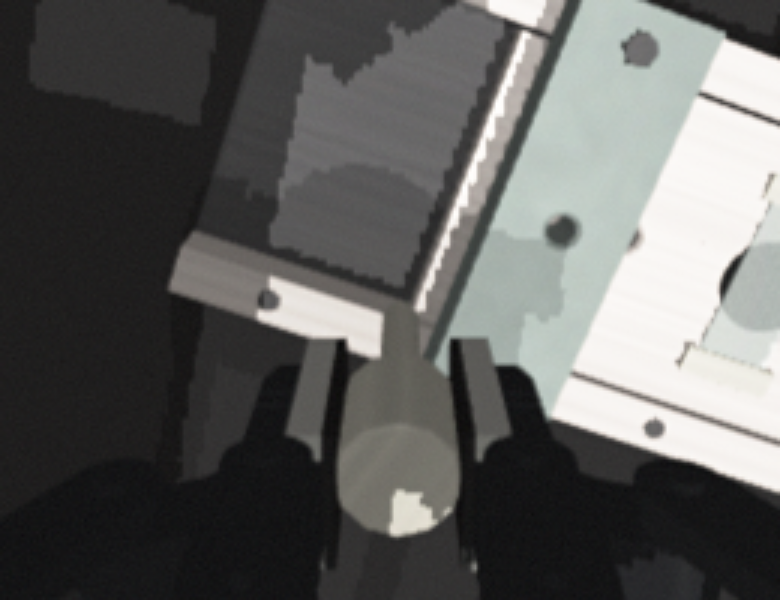

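The pin hangs between the pads: top of the head at about (255,274) in full-picture pixels, tip at about (256,215), so it leans a little. The guide hole is at (309,191). I approach above the hole and measure the tip against moving backgrounds.

Call:
carry_out --pt "-0.02 -0.2 -0.1 0 0 0" --pt "-0.02 -0.345 -0.2 0 0 0" --pt "-0.02 -0.345 -0.35 0 0 0" --pt "-0.02 -0.345 -0.42 0 0 0" --pt "-0.02 -0.345 -0.42 0 0 0" --pt "-0.02 -0.345 -0.42 0 0 0"

```text
time: 7.85
position: [592.5, -71.5, 115.2]
eef_rot: [0.0, 0.999, 0.054, 0.001]
wrist_force: [-0.5, -0.6, -0.5]
gripper_width: 0.212
gripper_force: 59.1
```

Run:
```python
from h import *
c,i=save("w6"); o=get_obs(); p=o["position"]; print(o["time"],p.round(1))
print("guide pred",proj(c,[595.5,-71.2,60]).round(1), "tip pred", proj(c,p-[0,0,34.5]).round(1))
j=cv2.imread("pics/w5.png")
A=cv2.resize(j[190:290,200:310],None,fx=3.6,fy=5.4,interpolation=2); B=cv2.resize(i[190:290,200:310],None,fx=3.6,fy=5.4,interpolation=2)
cv2.imwrite("pics/w56.png",np.hstack([A,B]))
g=cv2.GaussianBlur(i.mean(2),(3,3),0); h=j.mean(2)
for v in range(205,238,2): print(v,i.mean(2)[v,246:268].astype(int),)
```

```text
7.9 [592.6 -71.6 115.6]
guide pred [253.5 205.3] tip pred [253.7 219.9]
205 [137 114  71  68  67  71  70  68  70  70  67  68  66  76 107 127 146 172
 174 175 174 174]
207 [144 131 111  79  70  71  70  69  71  68  69  69  77 105 122 138 166 174
 173 174 175 173]
209 [162 142 131 121 105  91  81  78  83  81  82 104 116 123 140 167 174 172
 172 173 171 170]
211 [170 168 157 143 130 122 122 123 121 116 111 134 152 160 173 173 173 174
 173 172 170 171]
213 [168 169 169 170 169 169 165 164 163 165 170 170 174 174 173 173 173 173
 170 171 170 172]
215 [169 168 170 170 166 156 133 116 113 105 107 112 134 155 170 171 172 172
 172 170 170 172]
217 [166 169 169 160 125  95  91  91  94  93  95  94  90  96 124 155 170 170
 173 170 170 169]
219 [168 166 166 139  93  89  92  92  91  94  93  96  93  89  99 132 170 170
 170 169 170 171]
221 [169 169 163 130  92  89  93  92  94  95  95  94  93  92  94 123 168 168
 169 170 170 170]
223 [169 168 162 122  92  89  90  93  92  93  93  94  94  93  92 119 167 170
 171 169 171 171]
225 [169 169 157 108  91  89  94  93  92  93  93  95  94  91  90 112 169 170
 169 170 169 169]
227 [168 167 156 106  89  90  92  91  92  94  96  94  93  92  88 112 167 168
 170 169 170 170]
229 [169 168 155  96  90  92  90  93  94  94  95  95  93  90  88 113 168 171
 168 169 170 170]
231 [169 171 155  94  87  89  91  93  94  92  97  97  93  89  88 109 161 170
 171 170 168 171]
233 [134 117 111  94  92  93  91  92  94  94  96  96  96  94  94  96 115 126
 148 164 169 169]
235 [ 97  96  95  95  94  90  90  93  93  97  96  96  96  96  94  94  91  92
  93 102 135 163]
237 [97 98 95 96 92 92 93 92 93 98 95 99 96 93 94 95 92 93 93 92 93 99]
```

View pics/w56.png

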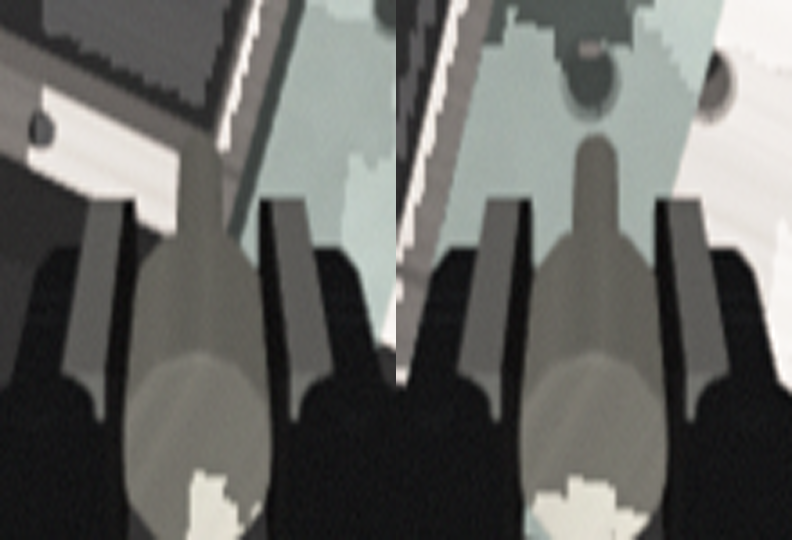

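Right half: the tip's end is at (255,219) and the pin is upright to within about 1°. The guide hole's centre is at (254,205). From the geometry I need about +2.5 mm in x and +1 mm in y. I lower to just above the mouth and check again.

Call:
carry_out --pt "0.017 0.0065 -0.05 0 0 0" --pt "0.017 0.0065 -0.1 0 0 0" --pt "0.017 0.0065 -0.113 0 0 0" --pt "0.017 0.0065 -0.113 0 0 0"

```text
time: 8.4
position: [594.2, -70.8, 96.9]
eef_rot: [-0.0, 0.999, 0.053, -0.0]
wrist_force: [0.1, 0.2, -0.6]
gripper_width: 0.214
gripper_force: 59.1
```

Run:
```python
from h import *
c,i=save("w7"); o=get_obs(); p=o["position"]; print(o["time"],p.round(1))
print("guide pred",proj(c,[595.8,-71.5,60]).round(1), "tip pred", proj(c,p+[.6,-.9,-34.5]).round(1))
cv2.imwrite("pics/w7c.png",cv2.resize(i[190:250,215:295],None,fx=9,fy=9,interpolation=2))
```

```text
8.45 [594.4 -70.8  97.3]
guide pred [254.8 216.3] tip pred [255.1 219. ]
```

View pics/w7c.png

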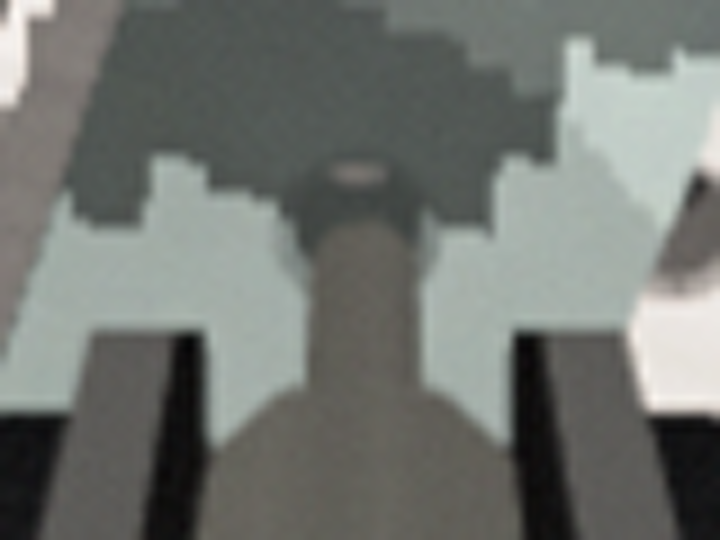

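The pin's tip stands at the rim of the hole: pin centre u≈255.4 against hole centre 254.8, and along the view about 1.4 mm is still to go in +x. I correct and lower, watching the force.

Call:
carry_out --pt "0.009 0.003 0 0 0 0" --pt "0.009 0.003 -0.02 0 0 0" --pt "0.009 0.003 -0.035 0 0 0" --pt "0.009 0.003 -0.05 0 0 0" --pt "0.009 0.003 -0.05 0 0 0"

```text
time: 9.07
position: [595.5, -70.4, 89.5]
eef_rot: [-0.0, 0.999, 0.053, -0.0]
wrist_force: [-0.2, -0.4, -1.5]
gripper_width: 0.212
gripper_force: 59.1
```

Call:
carry_out --pt "0 0 -0.03 0 0 0" --pt "0 0 -0.06 0 0 0" --pt "0 0 -0.09 0 0 0" --pt "0 0 -0.09 0 0 0"

```text
time: 9.57
position: [595.3, -70.3, 75.6]
eef_rot: [-0.0, 0.999, 0.053, -0.001]
wrist_force: [-0.9, -0.8, -0.5]
gripper_width: 0.22
gripper_force: 59.1
```

Call:
carry_out --pt "0 0 -0.02 0 0 0" --pt "0 0 -0.02 0 0 0"

```text
time: 9.82
position: [595.7, -70.3, 73.2]
eef_rot: [-0.0, 0.999, 0.053, -0.0]
wrist_force: [-0.3, -0.3, -0.1]
gripper_width: 0.214
gripper_force: 59.1
```

Call:
carry_out --pt "0 0 0 0 0 0" --pt "0 0 0 0 0 0" --pt "0 0 0 0 0 0" --pt "0 0 0 0 0 0" --pt "0 0 0 0 0 0" --pt "0 0 0.3 0 0 0" --pt "0 0 0.6 0 0 0" --pt "0 0 0.6 0 0 0" --gripper 0.2

```text
time: 10.82
position: [598.6, -71.0, 169.3]
eef_rot: [0.001, 0.999, 0.053, 0.005]
wrist_force: [0.0, 0.6, -1.0]
gripper_width: 0.601
gripper_force: 0.0
```

Run:
```python
from h import *
c,i=save("w8"); o=get_obs(); p=o["position"]; print(o["time"],p.round(1),o["wrist_force"].round(1),o["gripper_width"])
S,T=cam("scene"),cam("top")
s=snapshot("scene")[:,:,::-1]; cv2.imwrite("pics/s8.png",s)
for z in(60,74,100): print(z,proj(c,[595.8,-71.5,z]).round(1),proj(S,[595.8,-71.5,z]).round(1))
print("tab",proj(c,[569,-188,83]).round(1))
cv2.imwrite("pics/w8c.png",np.hstack([cv2.resize(i,(480,360)),cv2.resize(s[90:210,140:240],(300,360),interpolation=2)]))
```

```text
10.875 [597.1 -70.7 166.2] [-0.  -1.3 -1.5] 0.6027207874027702
60 [253.5 192.8] [206.  158.7]
74 [253.6 197.3] [205.6 153.8]
100 [253.6 207.1] [204.7 144.4]
tab [381.6 242.6]
```

View pics/w8c.png

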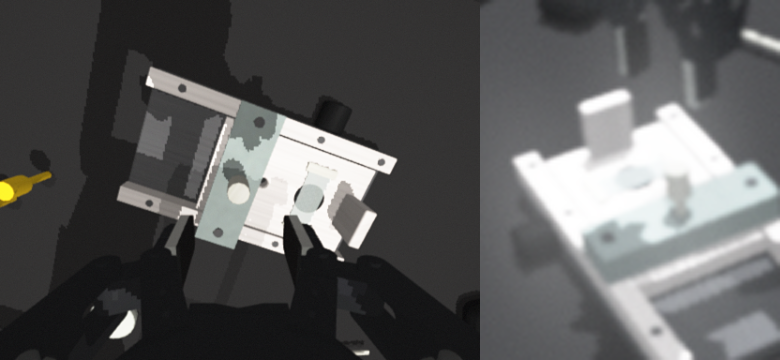

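The picture shows the pin standing in the guide hole: head at (238,192) in the left half, upright and well proud of the bridge in the scene crop. The tab's top is at about (361,224) in the left half. Next I measure the push direction and the tab.

Run:
```python
from h import *
c,i=load("w8"); a,ia=load("w1"); k=16/15
for A,B in(((182,88),(381,162)),((149,203),(275,244))):
    P,Q=[plane(c,dark(i,(u*k,v*k),5),36) for u,v in(A,B)]; d=P-Q; print(P.round(1),Q.round(1),(d/np.linalg.norm(d)).round(3))
def seg(c,im,uv):
    g=im.min(2); 
    for th in(200,225,240):
        n,l,s,m=cv2.connectedComponentsWithStats((g>th).astype(np.uint8)); j=l[uv[1],uv[0]]
        r=cv2.minAreaRect(np.argwhere(l==j)[:,::-1].astype(np.float32)); print(th,s[j],m[j].round(1),plane(c,m[j],83).round(1),"rect",[plane(c,q,83).round(1)[:2].tolist() for q in cv2.boxPoints(r)])
    return m[j]
u=seg(c,i,(385,239)); v=seg(a,ia,(338,198)); print(tri([(c,u),(a,v)]))
```

```text
[677.1  -7.7  36. ] [ 625.6 -220.7   36. ] [0.235 0.972 0.   ]
[553.2  22.3  36. ] [ 518.1 -123.    36. ] [0.235 0.972 0.   ]
200 [373 225  28  40 460] [386.4 244.4] [ 567.7 -192.7   83. ] rect [[550.7, -182.9], [587.8, -192.3], [583.9, -202.0], [546.4, -192.9]]
225 [373 226  28  39 417] [386.5 244.5] [ 567.7 -192.8   83. ] rect [[550.7, -183.8], [587.2, -192.6], [583.7, -201.6], [546.8, -193.1]]
240 [374 226  27  38 356] [386.5 244.7] [ 567.5 -192.8   83. ] rect [[551.0, -184.2], [586.7, -193.1], [583.4, -201.2], [547.4, -192.6]]
200 [ 206  112  149  115 9577] [278.3 165.2] [ 596.3 -124.7   83. ] rect [[566.3, -40.7], [652.1, -64.0], [620.9, -207.0], [527.9, -195.1]]
225 [327 182  23  34 330] [338.1 198.3] [ 567.4 -193.1   83. ] rect [[550.2, -183.4], [587.3, -192.6], [584.0, -202.5], [546.6, -193.5]]
240 [328 182  22  34 302] [338.2 198.2] [ 567.4 -193.1   83. ] rect [[550.1, -184.0], [586.7, -192.8], [583.7, -201.9], [546.8, -193.4]]
(array([ 567.08209662, -193.49279324,   81.90280112]), [0.0, 0.0])
```

Call:
carry_out --pt "-0.25 -0.5 0 0 0 -0.2" --pt "-0.25 -1 0 0 0 -0.436" --pt "-0.25 -1 0 0 0 -0.436" --pt "-0.25 -1 0 0 0 -0.436" --pt "-0.25 -1 0 0 0 -0.436" --gripper -1

```text
time: 11.55
position: [557.7, -219.4, 161.7]
eef_rot: [-0.001, 0.993, -0.118, -0.001]
wrist_force: [0.0, 0.2, 1.0]
gripper_width: 0.002
gripper_force: 0.0
```

Call:
carry_out --pt "0 -0.06 0 0 0 0" --pt "0 -0.06 -0.3 0 0 0" --pt "0 -0.06 -0.6 0 0 0" --pt "0 -0.06 -0.7 0 0 0" --pt "0 -0.06 -0.7 0 0 0" --pt "0 -0.06 -0.7 0 0 0"

```text
time: 12.3
position: [559.9, -230.0, 60.9]
eef_rot: [0.001, 0.993, -0.117, 0.002]
wrist_force: [1.3, 0.2, -0.4]
gripper_width: -0.001
gripper_force: 0.0
```

Call:
carry_out --pt "0.0031 0.013 0 0 0 0" --pt "0.0062 0.026 0 0 0 0" --pt "0.0093 0.039 0 0 0 0" --pt "0.0124 0.052 0 0 0 0" --pt "0.0155 0.065 0 0 0 0" --pt "0.0186 0.078 0 0 0 0" --pt "0.0217 0.091 0 0 0 0" --pt "0.0248 0.104 0 0 0 0"

```text
time: 13.3
position: [562.0, -213.7, 58.4]
eef_rot: [0.0, 0.993, -0.118, -0.0]
wrist_force: [-0.8, 0.7, 0.8]
gripper_width: 0.001
gripper_force: 0.0
```

Call:
carry_out --pt "0.0031 0.013 0 0 0 0" --pt "0.0062 0.026 0 0 0 0" --pt "0.0093 0.039 0 0 0 0" --pt "0.0124 0.052 0 0 0 0" --pt "0.0155 0.065 0 0 0 0" --pt "0.0186 0.078 0 0 0 0" --pt "0.0217 0.091 0 0 0 0" --pt "0.0248 0.104 0 0 0 0"

```text
time: 14.3
position: [565.8, -198.2, 58.4]
eef_rot: [0.0, 0.993, -0.118, 0.0]
wrist_force: [-1.0, -3.4, -0.9]
gripper_width: 0.004
gripper_force: 1.7
```

```bash
cat >> h.py <<'E'
def status(k):
    o=get_obs(); print(o["time"],o["position"].round(1),o["wrist_force"].round(1))
    s=snapshot("scene")[:,:,::-1]; cv2.imwrite(f"pics/{k}.png",s); r=cv2.imread("pics/s8.png")
    def shift(x0,y0,x1,y1):  # template tracking against the picture before the push
        m=cv2.matchTemplate(s[y0-12:y1+14,x0-14:x1+14],r[y0:y1,x0:x1],cv2.TM_CCOEFF_NORMED); _,v,_,p=cv2.minMaxLoc(m); return p[0]-14,p[1]-12,round(v,2)
    print("tab",shift(172,120,194,137),"head",shift(200,145,212,156))
E
python3 -c "
from h import *
status('s9')
c=cam('scene');p=np.array([567.5,-193,83]);d=np.array([.235,.972,0])
print([(proj(c,p+d*k)-proj(c,p)).round(1).tolist() for k in(10,20,30)], (proj(c,[595.8,-71.5,86])-proj(c,[595.8,-71.5,100])).round(1), proj(c,[595.8,-71.5,90]))"
```

```text
14.3 [ 565.8 -198.2   58.4] [-1.  -3.4 -0.9]
tab (3, 4, 0.8) head (-1, -4, 0.82)
[[1.8, 2.1], [3.7, 4.2], [5.5, 6.3]] [0.5 5.1] [205.01323917 148.0987434 ]
```

Call:
carry_out --pt "0.0025 0.0104 0 0 0 0" --pt "0.005 0.0208 0 0 0 0" --pt "0.0075 0.0312 0 0 0 0" --pt "0.01 0.0416 0 0 0 0"

```text
time: 14.85
position: [567.3, -191.9, 58.4]
eef_rot: [0.0, 0.993, -0.118, 0.0]
wrist_force: [0.0, -3.4, -0.4]
gripper_width: 0.004
gripper_force: 1.8
```

```bash
python3 -c "
from h import *
status('s10')
for k in('s9','s10'):
    i=cv2.imread(f'pics/{k}.png'); print(i[138:166,204:207].mean((1,2)).astype(int))
"
```

```text
14.85 [ 567.3 -191.9   58.4] [ 0.  -3.4 -0.4]
tab (4, 5, 0.78) head (-1, -3, 0.82)
[249 250 251 250 246 231 211 206 201 191 183 178 178 178 178 178 179 181
 184 181 171 161 159 162 168 171 170 169]
[249 250 251 251 252 251 240 219 203 191 182 178 177 178 178 178 178 181
 184 181 171 161 158 161 167 170 170 168]
```

Call:
carry_out --pt "0.0024 0.0097 0 0 0 0" --pt "0.0048 0.0194 0 0 0 0"

```text
time: 15.15
position: [568.0, -189.0, 58.4]
eef_rot: [0.0, 0.993, -0.118, 0.0]
wrist_force: [0.4, -4.4, -1.0]
gripper_width: 0.003
gripper_force: 1.8
```

```bash
python3 -c "
from h import *
status('s11')
i=cv2.imread('pics/s11.png'); print(i[138:166,204:207].mean((1,2)).astype(int))
"
```

```text
15.15 [ 568.  -189.    58.4] [ 0.4 -4.4 -1. ]
tab (5, 6, 0.76) head (-1, -3, 0.85)
[250 250 251 251 252 252 246 228 206 193 184 180 179 180 180 179 180 182
 185 184 173 162 161 164 168 172 172 171]
```

Call:
carry_out --pt "0.0016 0.0065 0 0 0 0" --pt "0.0032 0.013 0 0 0 0"

```text
time: 15.45
position: [568.5, -187.1, 58.4]
eef_rot: [0.0, 0.993, -0.118, -0.0]
wrist_force: [-0.4, -3.2, -1.3]
gripper_width: -0.001
gripper_force: 1.8
```

```bash
python3 -c "
from h import *
status('s12')
i=cv2.imread('pics/s12.png'); print(i[138:166,204:207].mean((1,2)).astype(int))
"
```

```text
15.45 [ 568.5 -187.1   58.4] [-0.4 -3.2 -1.3]
tab (5, 6, 0.75) head (-1, -2, 0.84)
[249 250 251 251 252 253 251 241 217 196 185 181 180 180 180 181 180 182
 186 183 174 163 160 164 170 172 171 170]
```

Call:
carry_out --pt "0.0016 0.0065 0 0 0 0" --pt "0.0032 0.013 0 0 0 0"

```text
time: 15.75
position: [568.9, -185.1, 58.4]
eef_rot: [0.0, 0.993, -0.118, 0.0]
wrist_force: [0.9, -3.0, -0.6]
gripper_width: 0.0
gripper_force: 1.8
```

Call:
carry_out --pt "0.0016 0.0065 0 0 0 0" --pt "0.0032 0.013 0 0 0 0"

```text
time: 16.0
position: [569.4, -183.1, 58.4]
eef_rot: [0.0, 0.993, -0.118, 0.0]
wrist_force: [0.6, -3.3, -1.6]
gripper_width: 0.003
gripper_force: 1.9
```

```bash
python3 -c "
from h import *
status('s13')
i=cv2.imread('pics/s13.png'); print(i[138:166,204:207].mean((1,2)).astype(int))
"
```

```text
16.0 [ 569.4 -183.1   58.4] [ 0.6 -3.3 -1.6]
tab (6, 7, 0.73) head (0, 5, 0.92)
[247 250 251 251 251 251 251 250 248 245 248 252 253 253 249 230 195 181
 179 179 179 179 178 176 175 174 174 173]
```

The head has dropped by about 5 px, which is 14 mm, and the force is still only about 3 N, so the pin has caught. I stop pushing and back off.

Call:
carry_out --pt "-0.005 -0.02 0 0 0 0" --pt "-0.015 -0.06 0 0 0 0" --pt "-0.05 -0.2 0 0 0 0" --pt "-0.07 -0.3 0 0 0 0" --pt "-0.07 -0.3 0.4 0 0 0" --pt "-0.07 -0.3 0.8 0 0 0" --pt "-0.07 -0.3 0.8 0 0 0" --pt "-0.07 -0.3 0.8 0 0 0"

```text
time: 17.05
position: [558.5, -228.9, 178.2]
eef_rot: [-0.0, 0.993, -0.118, -0.0]
wrist_force: [-0.5, -0.6, -0.5]
gripper_width: 0.0
gripper_force: 0.0
```

```bash
python3 -c "
from h import *
status('s14')
s=cv2.imread('pics/s14.png'); w=snapshot('wrist')[:,:,::-1]
cv2.imwrite('pics/end.png',np.hstack([cv2.resize(s[100:200,140:240],(400,400),interpolation=2),cv2.resize(w,(400,400))]))
"
```

```text
17.05 [ 558.5 -228.9  178.2] [-0.5 -0.6 -0.5]
tab (5, 6, 0.92) head (1, 5, 0.92)
```

View pics/end.png

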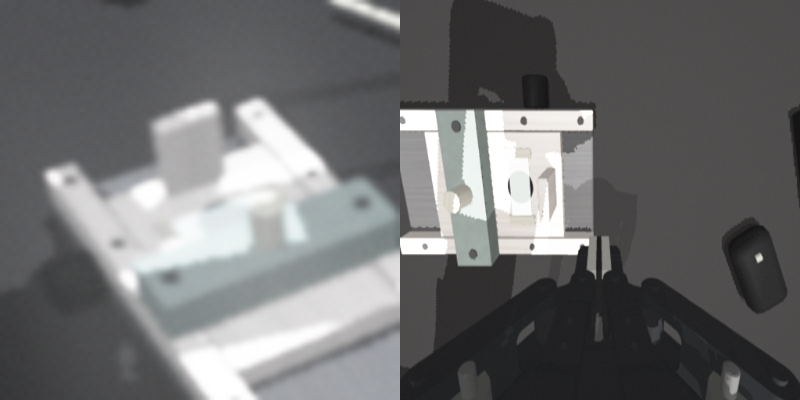

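The final picture shows the head down on the bridge at about (265,225) in the left half, the tab held forward at (187,150), and the gripper clear of everything. The head dropped 5 px against 5.1 px expected for 14 mm.

```bash
python3 -c "
from plant import *
print(job_done())"
```

```text
the job is handed in; nothing more can be done
None
```

The job is handed in at about 17 s; no verdict came back. In the last pictures the locking pin is down in the bridge and holding the carriage, and the gripper is clear of everything. The push stayed under 5 N, and I did not recheck the other pins, the bottle or the objective at the end.

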